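# Load a filter holder and snap its cover on

## Robot

A 7-joint arm with a two-finger parallel gripper is mounted at the origin on a cart in front of the work surface, level with it; the furniture and walls round the work are solid. World frame = base frame: x ahead of the robot, y to its left, z up, the work surface at z = 0. Lengths are in m, angles in degrees, forces in N, time in s.
With the tool pointing down it reaches from about 0.4 to 0.875 m from the base axis. Payload 19.3 kg.
Tool frame: the origin (TCP) lies at the very end of the fingers, on their centre line; the grasp point (between the pads) lies 19 mm behind it; z points along the fingers, x is the direction in which the jaws open and shut, and the axes are right-handed (so a half turn about z gives the same grasp; the last joint's range is limited). The gripper opens to 85 mm and grips with 20 to 120 N. Pads are 22 mm wide; open, the fingers measure 114 mm over their backs; the gripper's body (76 mm by 85 mm) begins 54 mm behind the grasp point. The pads swing forward as they close: fully open they stand 13 mm farther back than shut.
Start: joints at [-71.975, 29.874, -2.08, 91.645, 1.215, 58.505, -6.463], TCP at [0.235, 0.579, 0.231] pointing down, gripper open.
Joint ranges: [-166.77, 166.77], [-17.47, 122.26], [-85.68, 81.53], [9.62, 139.38], [-72.42, 252.41], [9.2, 110.78], [-144.41, 144.41]. Speed limits (degrees/s): [108.29, 108.29, 136.94, 136.94, 172.46, 172.46, 172.46].

## Interface

Orientations are given as a 3x3 rotation matrix whose columns are the frame's x, y, z axes.
In Python, from cell import status, cams, sign_off, finder gives the robot as it stands.
- The arm moves only by the tool play_rows, never from a script. Its argument "motion" is a list that holds one entry, the list of rows, each a list of 5 numbers: the shift along the tool's x, y, z in mm, then the turn about the tool's z in rad, then the finger opening in mm, from 0 to 85.4. A call has 1 to 12 rows; each row shifts and turns the commanded pose from where the row before left it, along the tool's axes as they then stand; what a row does not reach is not made up. A row lasts 1/8 s, in which the tool goes at most 62.5 mm and 10.7 degrees, less where a joint would pass 70% of its speed; a pose out of reach is approached as far as the arm can. A call is refused whole if a number of a shift passes 62.5 or a number of a turn 0.188, either way. A call with a gripper value outside its range is refused whole. The fingers move at their own pace and stop on an object; "newtons" is the grip in N (left out, the last holds). Time passes only in rows, so rows that do not move let the fingers close. It gives the time, the measured TCP pose, the force and the opening at its end, in the units of the state.
- status.observe(): the state, without advancing time (a new reading comes with each control period).
- cams.snapshot(name): name is "side" or "top"; returns the picture (480x640x3 uint8, red, green, blue); there is no depth.
- cams.camera_info(name): a dict with "intrinsics" (3x3 intrinsics, pixels), "k1" (the pictures are not rectified: a ray, as slopes to the right and down, at radius r is drawn at 1 + k1 r^2 times it, then the intrinsics apply), "eye" and "orientation" of the camera in the world. Camera axes: x right, y down, z forward; pixel columns grow to the right and rows downward; lengths in m; the calibration is good to about 2 mm. A picture is of the moment at which its call begins. camera_info takes no time and is no camera call.
- sign_off(): hands the job in, once; it reports no verdict.
Trained networks look in the newest picture that a camera, given by its name, has taken for a name from the list of things; names that differ only in an ending like _2 or _b are one class to them, and where a whole thing is asked for, a point or a joint stands for the part that bears it (a point fixed in the world has none). Each returns a list of dicts, best first, with "score" (0 to 1); they miss things now and then, are a little off and sometimes report something else, mostly with a low value. They report only what shows in the picture. A call takes as long as a camera call. They do not tell look-alikes from the thing itself.
- finder.boxes_of(target, camera): "xy" ([column, row] in pixels, amid what is visible of it).
The state is a dict: "t": time; "joint_positions": joint angles; "joint_velocities": joint speeds; "effort": joint torques, N m; "position": TCP position; "tcp_rot": TCP orientation; "ft_force": force on the tool from outside, world axes, zero at the start; "moment": the same for the moment, N m; "gripper_width": finger opening in m.
Only numpy, scipy, OpenCV 4.12 (cv2) and the standard library are available. Lean on these libraries where they do the work, as an engineer would, in place of code of your own. Each camera call takes 0.05 s, during which the arm holds its last target. There are 200 camera calls.

## Task

Assemble the bench filter holder: put the perforated steel support plate flat into the round recess on top of the holder and let go of it, then set the white cover over it, hub up, and push it straight down until its flange snaps under both clips and the cover sits fully home on the rim. Finish while still holding the cover and pressing it firmly down on the holder, so that the sealing ring beds in; do not let go, and do not knock over the wash bottle, the conical flask or the white bottle standing around.

Things in the scene. Friction and masses are not known exactly. Their poses are not given: they have to be found in the camera images.
- filter_holder: Filter holder, fixed on the bench: round steel foot (108 mm diameter, 10 mm high), white round body (72 mm diameter) with a recess in its top, grey sprung clips up to 57 mm height at its +y and -y sides, outlet spout to +x (at 17 mm height, reaching 61 mm from the axis). Nothing rises above the rim towards +x and -x: room for two fingers there. Origin: on its axis, on the bench; z up.
- holder_rim (a point): Centre of the body's flat rim, 30 mm above the bench, with a black sealing ring let into it, where the cover's skirt lands. Four ribs on it (7 mm wide, up to 40 mm above the bench, chamfered, 31 mm from the axis, at 55 degrees either side of +x and of -x) guide the skirt with 1 mm of play. Axes as the holder's.
- recess_floor (a point): Centre of the floor of the round recess: 50 mm diameter, 4 mm deep, its edge tapered to 53 mm over the upper 3 mm; the floor is 26 mm above the bench. Axes as the holder's.
- support_plate: Support plate: flat round stainless disc, 48 mm diameter, 8 mm thick, small dark holes on top, about 80 g, lying on the bench. Origin: centre of its underside; z up. In the recess its underside is 26 mm above the bench and its upper 4 mm stand above the rim, so grip it by the upper half.
- cover: White clip-on cover, hub up on the bench, about 60 g, 63 mm high, round (yaw is free). From below: skirt (60 mm, 0 to 10 mm; hollow below, 52 mm wide, 5 mm deep), flange (68 mm, 10 to 14 mm), ribbed hub to grip (18 mm, 14 to 39 mm), thin hose spout (13 mm at its foot, to 63 mm). Origin: on the axis at the skirt's lower edge; z up. Fully home it is 30 mm above the bench.
- cover_flange (a point): Centre of the cover's flange top, 14 mm above its origin. Pressed down, the flange meets the clip noses with the cover's origin about 41 mm above the bench; resistance rises to some 8 to 16 N near 37 mm, falls as the flange slides past, and vanishes as the clips snap over it, just before the skirt lands on the rim.
- clip_left (a joint): Lean of the clip at the holder's +y side, rad: 0 at rest or snapped over the flange, about 0.08 while the flange pushes it out; it springs back. 12 mm wide; its nose reaches in to 31.5 mm from the axis, lead-in slope from 56 to 46 mm above the bench, flat underside at 44.8 mm (0.8 mm over the flange when home).
- clip_right (a joint): The same for the clip at the holder's -y side.
- wash_bottle: White plastic wash bottle with a bent spout, 182 mm high, 62 mm diameter, standing behind on the right; leave it standing. Origin: centre of its underside.
- conical_flask: Clear conical flask, 136 mm high, 94 mm diameter, standing behind the holder; leave it standing. Origin: centre of its underside.
- white_bottle: White plastic bottle with a black screw cap, 124 mm high, 60 mm diameter, standing at the right; leave it standing. Origin: centre of its underside.
Not all that is in view belongs to the job. What is shaped like the cover but turquoise is not meant. Of the things that look like the support_plate, the smaller one is meant.

How it is judged (in metres and radians):
On the way, in this order (a step that is already met when the one before it is completed fails the run):
1. the support plate lies flat at the bottom of the holder's recess and has been let go (z of support_plate in the frame of filter_holder below 0.0272 m and horizontal distance between support_plate and recess_floor below 0.003 m and angle between support_plate's own z axis and vertical below 0.05 rad and contact force between the fingers and support_plate below 0.1 N), for 0.2 s.
2. the cover has snapped in: down on the rim, level, both clips sprung back over its flange (z of cover in the frame of filter_holder below 0.0308 m and horizontal distance between cover and filter_holder below 0.003 m and angle between cover's own z axis and vertical below 0.05 rad and value of joint each of clip_left, clip_right below 0.03 rad), for 0.2 s.
At the end, for the whole second after the job is handed in: Plate flat in the recess (within 1.2 mm of the floor, 3 mm of the axis, 0.05 rad); cover within 0.8 mm of the rim, 3 mm of the axis, level within 0.05 rad; both clips within 0.03 rad of upright; fingers touch the cover and it is pressed on the holder with over 3 N, at rest (all of step 2 and z of support_plate in the frame of filter_holder below 0.0272 m and horizontal distance between support_plate and recess_floor below 0.003 m and angle between support_plate's own z axis and vertical below 0.05 rad and contact force between the fingers and cover above 1 N and contact force between cover and filter_holder above 3 N and linear speed of cover below 0.02 m/s); the arm keeps its last pose, push and grip.
It fails at once if the wash bottle, the conical flask or the white bottle is knocked over (angle between any of wash_bottle, conical_flask, white_bottle's own z axis and vertical above 0.5 rad).
It also fails if it takes over 48 s, if anything falls off the work surface, if the arm or the gripper's body presses on something with over 40 N, if the wrist force passes 120 N, or if a joint passes its speed limit or range.

## Working session

There is one attempt and no reset: what is moved stays moved. The work goes in short steps, Python scripts to look and compute and a tool call to move; the robot and the scene stay as the last step left them, time stands still between calls to the robot, and variables do not carry over. Pictures are saved under pics/ and viewed, about 8 in all and at most 12, crops included, and the job is handed in when it is done.

Besides the shell and the picture viewer there is one more tool, called by a JSON object that holds its "api" and its "payload". play_rows: Moves the arm, as the interface text tells. Its arguments: {"type":"object","properties":{"motion":{"type":"array"},"newtons":{"type":"number"}},"required":["motion"]}

```bash
ls; mkdir -p pics; cat > h.py <<'E'
import numpy as np, cv2
from cell import status, cams, sign_off, finder
def snap(n,f):
    im=cams.snapshot(n); cv2.imwrite('pics/'+f,im[:,:,::-1]); return im
def proj(n,P):
    c=cams.camera_info(n);R=np.array(c['orientation']);K=np.array(c['intrinsics'])
    p=(np.atleast_2d(P)-np.array(c['eye']))@R; s=p[:,:2]/p[:,2:]
    s=s*(1+c['k1']*(s**2).sum(1,keepdims=True)); return s@K[:2,:2].T+K[:2,2]
def unproj(n,uv,z):
    c=cams.camera_info(n);R=np.array(c['orientation']);K=np.array(c['intrinsics']);e=np.array(c['eye'])
    d=(np.array(uv,float)-K[:2,2])/[K[0,0],K[1,1]]; s=d.copy()
    for _ in range(20): s=d/(1+c['k1']*(s@s))
    r=R@np.array([s[0],s[1],1]); return e+r*(z-e[2])/r[2]
E
python3 - <<'E'
from h import *
np.set_printoptions(precision=4,suppress=True)
for n in('top','side'):
    snap(n,n+'0.png'); c=cams.camera_info(n); print(n,c)
    for t,z in (('support_plate',.008),('cover',.03),('filter_holder',.03),('wash_bottle',.09),('conical_flask',.05),('white_bottle',.06)):
        for b in finder.boxes_of(t,n): print(t,np.array(b['xy']),round(b['score'],2),unproj(n,b['xy'],z))
s=status.observe(); print(s)
E
```

```text
pics
top {'intrinsics': array([[605.1543,   0.    , 322.2774],
       [  0.    , 605.1543, 238.6382],
       [  0.    ,   0.    ,   1.    ]]), 'k1': -0.11661845991805113, 'eye': array([0.3556, 0.1365, 1.3636]), 'orientation': array([[-0.0196, -0.9948,  0.0999],
       [-0.9996,  0.0173, -0.0236],
       [ 0.0218, -0.1003, -0.9947]])}
support_plate [359.  247.6] 0.85 [0.47  0.022 0.008]
support_plate [376.1 289.9] 0.64 [ 0.3741 -0.0141  0.008 ]
cover [153.2 259.7] 0.93 [0.4491 0.4803 0.03  ]
cover [179.5 297.6] 0.69 [0.3646 0.4214 0.03  ]
cover [205.8 244.6] 0.65 [0.4807 0.3629 0.03  ]
filter_holder [274.9 248.1] 0.75 [0.4703 0.2099 0.03  ]
wash_bottle [430.4 198.6] 0.94 [ 0.5658 -0.1277  0.09  ]
white_bottle [476.6 187.2] 0.74 [ 0.5951 -0.2387  0.06  ]
white_bottle [359.4 189.2] 0.63 [0.5938 0.0221 0.06  ]
white_bottle [275.7 245.9] 0.58 [0.4724 0.2065 0.06  ]
side {'intrinsics': array([[457.3025,   0.    , 313.7374],
       [  0.    , 457.3025, 231.2022],
       [  0.    ,   0.    ,   1.    ]]), 'k1': -0.06581908489845922, 'eye': array([ 0.4323, -0.7809,  0.6897]), 'orientation': ar
[... 603 characters left out ...]
[354.3 247.3] 0.66 [0.5933 0.033  0.05  ]
white_bottle [378.6 334.5] 0.9 [ 0.5906 -0.2379  0.06  ]
{'t': 0.7, 'joint_positions': array([-71.9758,  29.873 ,  -2.0795,  91.6445,   1.2146,  58.5058,
        -6.4636]), 'joint_velocities': array([-0.0205,  0.0984,  0.0214, -0.0618,  0.0188,  0.0091,  0.0382]), 'effort': array([ -0.0002, -92.6675,   1.9775, -37.0215,   0.0181,   0.0018,
         0.    ]), 'position': array([0.2346, 0.5793, 0.2313]), 'tcp_rot': array([[ 0.3754,  0.9269, -0.    ],
       [ 0.9269, -0.3754, -0.    ],
       [-0.    ,  0.    , -1.    ]]), 'ft_force': array([ 0.4153, -0.1554, -0.0391]), 'moment': array([ 0.0009, -0.0326, -0.0027]), 'gripper_width': 0.08561103623761435}
```

View pics/top0.png

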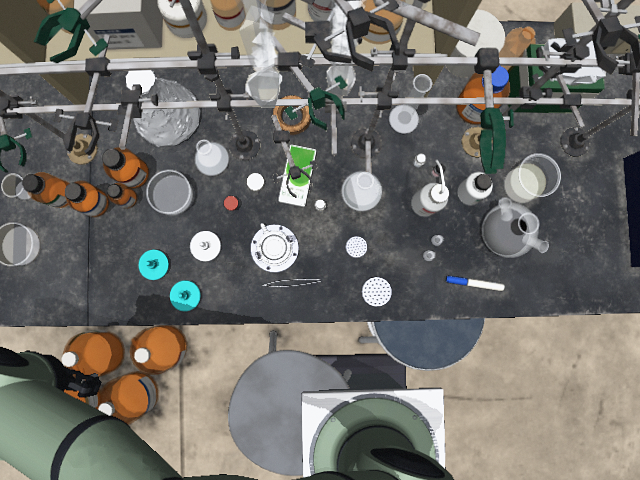

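View pics/side0.png

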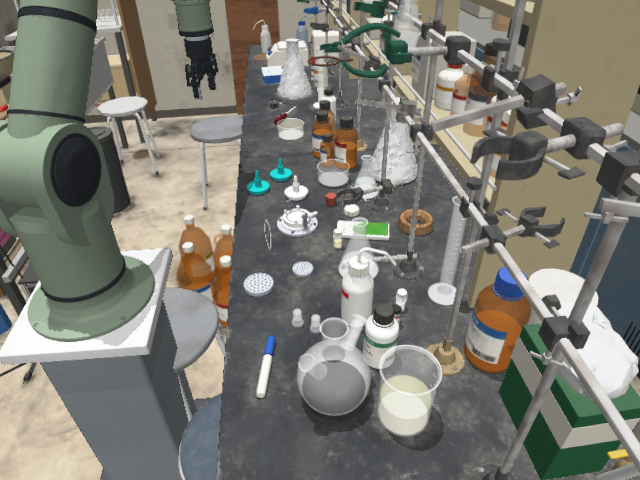

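Top view: white cover at (205,246), holder at about (274,247), small plate at (357,247), larger decoy plate at (376,291), turquoise decoys at (153,264) and (185,295). Next I'll take a close crop for the holder's yaw and the centres.

```bash
python3 - <<'E'
from h import *
im=cv2.imread('pics/top0.png'); 
c=im[205:290,185:385]; cv2.imwrite('pics/crop.png',cv2.resize(c,None,fx=4,fy=4,interpolation=cv2.INTER_CUBIC))
g=cv2.cvtColor(im,cv2.COLOR_BGR2GRAY)
def circ(u,v,w,z,thr):
    a=(g[v-w:v+w,u-w:u+w]>thr).astype(np.uint8); a=cv2.morphologyEx(a,cv2.MORPH_CLOSE,np.ones((5,5)))
    cs,_=cv2.findContours(a,0,2); k=max(cs,key=cv2.contourArea); (x,y),r=cv2.minEnclosingCircle(k)
    e=cv2.fitEllipse(k); print((x+u-w,y+v-w,r),e, unproj('top',(e[0][0]+u-w,e[0][1]+v-w),z))
circ(357,247,18,.008,130); circ(205,246,24,.012,130); circ(274,248,34,.01,110)
E
```

```text
(356.0, 246.5, 10.594910621643066) ((17.0, 17.5), (20.29918098449707, 20.93619728088379), 90.0) [0.47256356 0.02867642 0.008     ]
(204.62017250061035, 245.4484977722168, 15.57361125946045) ((23.79398536682129, 23.610010147094727), (29.61232566833496, 30.238054275512695), 66.70341491699219) [0.4801398  0.36824955 0.012     ]
(274.4723205566406, 245.65783309936523, 26.36069107055664) ((34.04121780395508, 33.377132415771484), (47.86385726928711, 48.64664077758789), 143.3829803466797) [0.4736592 0.2129389 0.01     ]
```

View pics/crop.png

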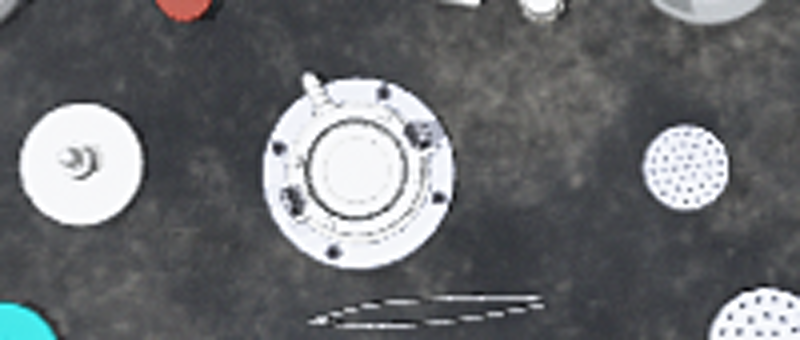

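```bash
cat >> h.py <<'E'
def go(x,y,z,s=None):
    s=s or status.observe(); d=np.array(s['tcp_rot']).T@(np.array([x,y,z])-s['position'])*1000
    print('t',s['t'],'shift mm',d.round(1),'yaw',round(float(np.degrees(np.arctan2(s['tcp_rot'][1][0],s['tcp_rot'][0][0]))),2),'F',np.round(s['ft_force'],1),'w',round(s['gripper_width']*1000,1)); return d
E
python3 - <<'E'
from h import *
u=lambda cx,cy,z:unproj('top',(185+(cx+.5)/4-.5,205+(cy+.5)/4-.5),z)
a,b=u(291,198,.055),u(422,133,.055); print('clips',a,b,'mid',(a+b)/2,'yaw',np.degrees(np.arctan2(*(a-b)[1::-1]))-90)
f,s=u(359,172,.01),u(312,80,.017);print('foot',f,'spout',s,np.degrees(np.arctan2(*(s-f)[1::-1])),'ring',u(356,168.5,.03))
im=cv2.imread('pics/side0.png')
for n,P in dict(plate=(.4726,.0287,.008),hold=(.4737,.2125,.03),cov=(.480,.368,.012)).items(): print(n,proj('side',P), proj('top',P))
g=cv2.cvtColor(im,cv2.COLOR_BGR2GRAY)
def el(u,v,w,z):
    a=(g[v-w:v+w,u-w:u+w]>130).astype(np.uint8); a=cv2.morphologyEx(a,cv2.MORPH_CLOSE,np.ones((3,3)))
    cs,_=cv2.findContours(a,0,2); k=max(cs,key=cv2.contourArea); e=cv2.fitEllipse(k); print(e,unproj('side',(e[0][0]+u-w,e[0][1]+v-w),z))
el(302,268,16,.007); el(295,192,18,.012); el(297,222,26,.015)
S=status.observe();R=np.array(S['tcp_rot']);t=-.72;S['tcp_rot']=R@np.array([[np.cos(t),np.sin(t),0],[-np.sin(t),np.cos(t),0],[0,0,1]])
go(.4726,.0287,.12,S)
E
```

```text
clips [0.45569103 0.24667873 0.055     ] [0.48983955 0.17523129 0.055     ] mid [0.47276529 0.21095501 0.055     ] yaw 25.545605807504245
foot [0.47308818 0.21219696 0.01      ] spout [0.52463911 0.23752856 0.017     ] 26.169029333122744 ring [0.47332184 0.21271269 0.03      ]
plate [[302.38607694 266.81808231]] [[355.98915406 246.48407098]]
hold [[296.95123008 215.06514209]] [[273.71921565 246.57790091]]
cov [[295.67544479 190.64809296]] [[204.9047487  245.67018957]]
((16.209068298339844, 16.153392791748047), (15.087747573852539, 20.370040893554688), 80.61434173583984) [0.47187708 0.0251854  0.007     ]
((19.26469612121582, 16.073413848876953), (20.658254623413086, 24.794586181640625), 9.371626853942871) [0.48192428 0.3710465  0.012     ]
((26.296377182006836, 25.23174285888672), (28.34568977355957, 40.645381927490234), 83.49870300292969) [0.47352504 0.20592926 0.015     ]
t 0.7 shift mm [-34.7 598.8 111.3] yaw 26.7 F [ 0.4 -0.2 -0. ] w 85.6
```

{"api": "play_rows", "payload": {"motion": [[[0,0,0,0.18,85],[0,0,0,0.18,85],[0,0,0,0.18,85],[0,0,0,0.18,85],[-5,60,0,0,85],[-5,60,0,0,85],[-5,60,0,0,85],[-5,60,0,0,75],[-5,60,0,0,75],[-5,60,0,0,75],[-5,60,0,0,75],[0,0,0,0,75]]], "newtons": 25}}

```text
t: 2.2
position: [0.3934, 0.1847, 0.2317]
tcp_rot: [[0.896, 0.444, 0.001], [0.444, -0.896, -0.0], [0.001, 0.001, -1.0]]
ft_force: [-0.1, 1.6, 1.0]
gripper_width: 0.0748
```

```bash
python3 -c "
from h import *
go(.4726,.028,.12)"
```

```text
t 2.2 shift mm [  1.4 175.5 111.8] yaw 26.34 F [-0.1  1.6  1. ] w 74.8
```

{"api": "play_rows", "payload": {"motion": [[[0,44,20,0,62],[0,44,30,0,62],[0,44,30,0,62],[1,43,30,0,62],[0,0,30,0,62],[0,0,20,0,62],[0,0,0,0,62],[0,0,0,0,62]]]}}

```text
t: 3.2
position: [0.472, 0.0329, 0.072]
tcp_rot: [[0.893, 0.45, 0.001], [0.45, -0.893, 0.0], [0.001, 0.0, -1.0]]
ft_force: [-0.2, -0.1, 0.1]
gripper_width: 0.0618
```

```bash
python3 - <<'E'
from h import *
go(.4726,.028,.005)
a=snap('top','t1.png');b=snap('side','s1.png')
f=lambda i,x,y,w:cv2.resize(i[y-w:y+w,x-w:x+w,::-1],(390,390),interpolation=cv2.INTER_CUBIC)
cv2.imwrite('pics/v1.png',np.hstack([f(a,356,240,40),f(b,302,260,45)]))
E
```

```text
t 3.2 shift mm [-1.7  4.7 67. ] yaw 26.73 F [-0.2 -0.1  0.1] w 61.8
```

View pics/v1.png

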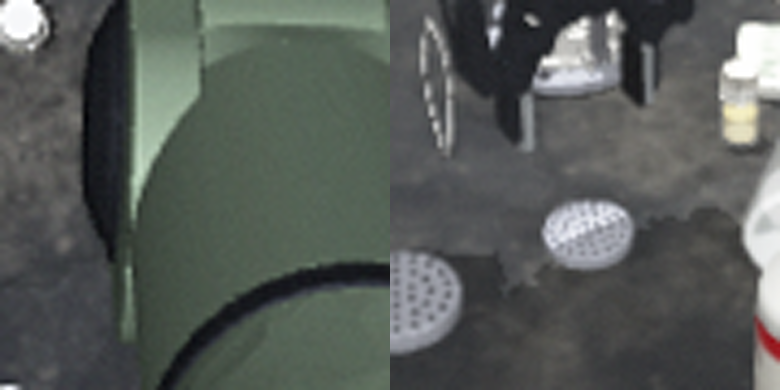

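```bash
python3 - <<'E'
from h import *
s=status.observe();p=s['position'];R=np.array(s['tcp_rot'])
for b in (0,3,6,9):
  for x in (-.031,.031):
    for y in (-.011,.011): print(b,x,y,proj('side',p+R@np.array([x,y,-b/1000])).round(1))
E
```

```text
0 -0.031 -0.011 [[286.5 245.9]]
0 -0.031 0.011 [[291.5 250.9]]
0 0.031 -0.011 [[310.2 236.6]]
0 0.031 0.011 [[315.3 241.4]]
3 -0.031 -0.011 [[286.4 244.8]]
3 -0.031 0.011 [[291.4 249.9]]
3 0.031 -0.011 [[310.1 235.5]]
3 0.031 0.011 [[315.3 240.3]]
6 -0.031 -0.011 [[286.4 243.7]]
6 -0.031 0.011 [[291.3 248.8]]
6 0.031 -0.011 [[310.1 234.5]]
6 0.031 0.011 [[315.3 239.3]]
9 -0.031 -0.011 [[286.3 242.6]]
9 -0.031 0.011 [[291.3 247.7]]
9 0.031 -0.011 [[310.  233.4]]
9 0.031 0.011 [[315.3 238.2]]
```

{"api": "play_rows", "payload": {"motion": [[[-2,5,20,0,62],[0,0,20,0,62],[0,0,15,0,62],[0,0,7,0,62],[0,0,2,0,55],[0,0,0,0,55],[0,0,0,0,55],[0,0,0,0,55]]]}}

```text
t: 4.3
position: [0.4722, 0.0271, 0.0076]
tcp_rot: [[0.893, 0.449, 0.0], [0.449, -0.893, 0.0], [0.0, 0.0, -1.0]]
ft_force: [0.5, 0.1, -0.9]
gripper_width: 0.0549
```

```bash
python3 - <<'E'
from h import *
go(.4726,.028,.005)
b=snap('side','s2.png')
cv2.imwrite('pics/v2.png',cv2.resize(b[225:305,255:345,::-1],(720,640)[:2],interpolation=cv2.INTER_CUBIC)[:600])
E
```

```text
t 4.3 shift mm [ 0.8 -0.6  2.6] yaw 26.7 F [ 0.5  0.1 -0.9] w 54.9
```

View pics/v2.png

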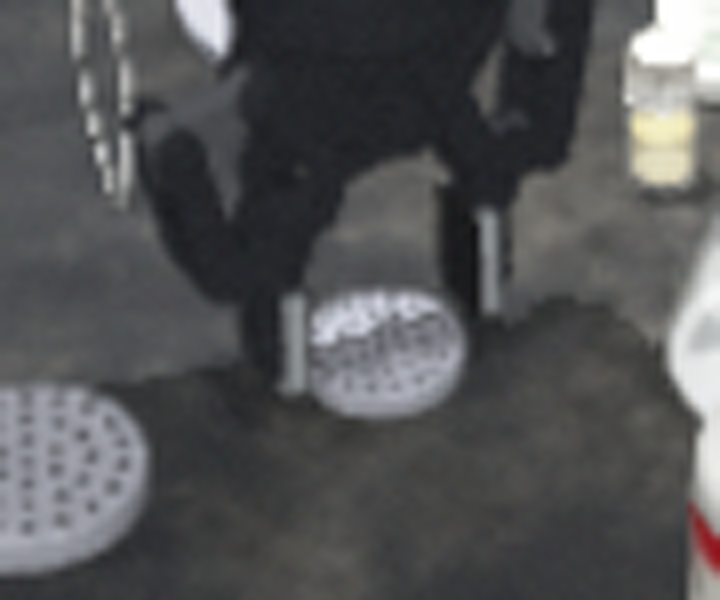

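{"api": "play_rows", "payload": {"motion": [[[0,0,3,0,55],[0,0,2,0,54],[0,0,2,0,54],[0,0,0,0,54],[0,0,0,0,54]]]}}

```text
t: 4.97
position: [0.472, 0.027, 0.0003]
tcp_rot: [[0.893, 0.449, -0.0], [0.449, -0.893, -0.0], [-0.0, 0.0, -1.0]]
ft_force: [-0.1, 0.1, -0.1]
gripper_width: 0.0541
```

```bash
python3 - <<'E'
from h import *
go(.4722,.0271,.0)
E
```

```text
t 4.975 shift mm [0.2 0.  0.3] yaw 26.69 F [-0.1  0.1 -0.1] w 54.1
```

{"api": "play_rows", "payload": {"motion": [[[0,0,1,0,54],[0,0,1,0,54],[0,0,1,0,54],[0,0,0,0,54],[0,0,0,0,54]]]}}

```text
t: 5.6
position: [0.472, 0.027, -0.0027]
tcp_rot: [[0.893, 0.449, -0.0], [0.449, -0.893, -0.0], [-0.0, 0.0, -1.0]]
ft_force: [-0.2, 0.1, 0.6]
gripper_width: 0.0543
```

{"api": "play_rows", "payload": {"motion": [[[0,0,0.7,0,54],[0,0,0.7,0,54],[0,0,0,0,54],[0,0,0,0,54]]]}}

```text
t: 6.1
position: [0.4721, 0.0271, -0.0038]
tcp_rot: [[0.893, 0.449, 0.0], [0.449, -0.893, 0.0], [0.0, -0.0, -1.0]]
ft_force: [-2.5, -0.4, 12.4]
gripper_width: 0.0538
```

{"api": "play_rows", "payload": {"motion": [[[0,0,-3.6,0,54],[0,0,-3,0,54],[0,0,0,0,50],[0,0,0,0,44],[0,0,0,0,40],[0,0,0,0,40],[0,0,0,0,40],[0,0,0,0,40]]], "newtons": 40}}

```text
t: 7.1
position: [0.4723, 0.0271, 0.003]
tcp_rot: [[0.893, 0.449, 0.001], [0.449, -0.893, 0.0], [0.001, 0.0, -1.0]]
ft_force: [-1.8, 0.1, 19.1]
gripper_width: 0.0448
```

{"api": "play_rows", "payload": {"motion": [[[0,0,-5,0,40],[0,0,-20,0,40],[0,0,-30,0,40],[0,0,-25,0,40],[0,0,0,0,40]]]}}

```text
t: 7.72
position: [0.4728, 0.0273, 0.0838]
tcp_rot: [[0.893, 0.449, 0.002], [0.449, -0.893, 0.001], [0.002, 0.001, -1.0]]
ft_force: [0.3, 0.4, -1.0]
gripper_width: 0.0444
```

```bash
python3 - <<'E'
from h import *
go(.4730,.2118,.05)
b=snap('side','s3.png')
cv2.imwrite('pics/v3.png',cv2.resize(b[205:285,255:345,::-1],(720,640)[:2],interpolation=cv2.INTER_CUBIC)[:600])
E
```

```text
t 7.725 shift mm [  83.1 -164.8   33.8] yaw 26.71 F [ 0.3  0.4 -1. ] w 44.4
```

View pics/v3.png

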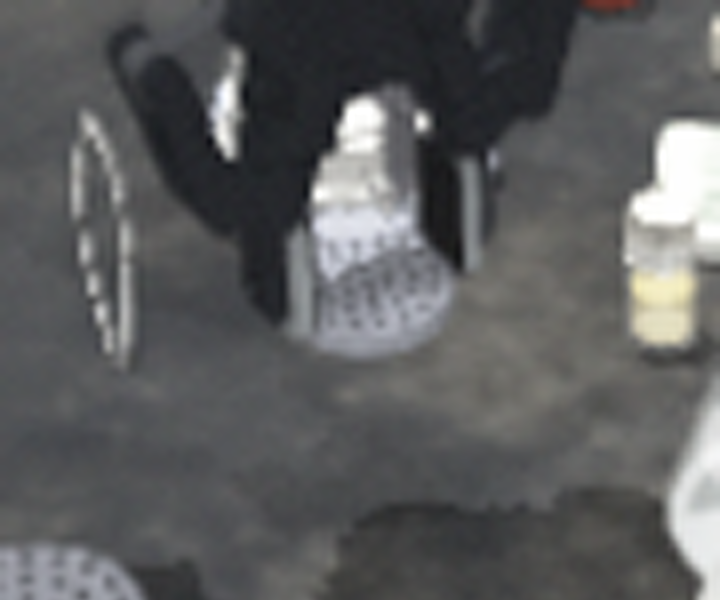

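{"api": "play_rows", "payload": {"motion": [[[10,-20,0,0,40],[20,-40,0,0,40],[20,-40,0,0,40],[20,-40,0,0,40],[12,-24,0,0,40],[0,0,13,0,40],[0,0,13,0,40],[0,0,0,0,40],[0,0,0,0,40]]]}}

```text
t: 8.9
position: [0.4717, 0.2096, 0.0564]
tcp_rot: [[0.894, 0.448, -0.0], [0.448, -0.894, -0.0], [-0.0, 0.0, -1.0]]
ft_force: [0.5, -1.1, -0.5]
gripper_width: 0.0448
```

```bash
python3 - <<'E'
from h import *
go(.4729,.2110,.03)
b=snap('side','s4.png')
cv2.imwrite('pics/v4.png',cv2.resize(b[170:245,250:350,::-1],(800,600),interpolation=cv2.INTER_CUBIC))
p=status.observe()['position']
print(proj('side',[[.4731,.2122,.03],[.4729,.2110,.01],[p[0],p[1],p[2]+.005]]))
E
```

```text
t 8.9 shift mm [ 1.7 -0.7 26.4] yaw 26.62 F [ 0.5 -1.1 -0.5] w 44.8
[[296.72954632 215.14499063]
 [297.00284478 221.73594925]
 [295.79905251 205.38020533]]
```

View pics/v4.png

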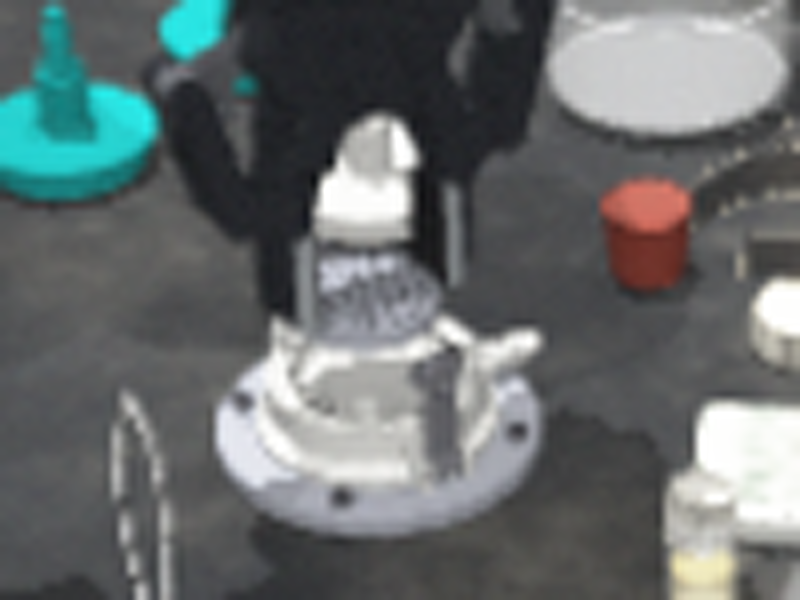

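```bash
python3 - <<'E'
from h import *
t=np.linspace(0,6.283,400)
def ext(c,r,zs):
    q=np.vstack([proj('side',np.c_[c[0]+r*np.cos(t),c[1]+r*np.sin(t),0*t+z]) for z in zs]); q=(q-[250,170]+.5)*8
    return q.min(0).round(1),q.max(0).round(1)
print('foot',ext((.4731,.2120),.054,(0,.01)))
p=status.observe()['position']; print('plate',ext(p,.024,(p[2]-.003,p[2]+.005)))
im=cv2.imread('pics/s0.png') if 0 else cv2.imread('pics/side0.png')
# plate on the bench in side0, by same model
g=cv2.cvtColor(im,cv2.COLOR_BGR2GRAY); a=cv2.morphologyEx((g[250:286,285:320]>110).astype(np.uint8),cv2.MORPH_CLOSE,np.ones((3,3)))
cs,_=cv2.findContours(a,0,2);k=max(cs,key=cv2.contourArea);x,y,w,h=cv2.boundingRect(k);print('bench plate bbox',285+x-.5,250+y-.5,285+x+w-.5,250+y+h-.5)
q=np.vstack([proj('side',np.c_[.4726+.024*np.cos(t),.0287+.024*np.sin(t),0*t+z]) for z in (0,.008)]);print(q.min(0),q.max(0))
E
```

```text
foot (array([216.1, 326.4]), array([545.1, 538. ]))
plate (array([295.4, 247.4]), array([446.1, 349.2]))
bench plate bbox 291.5 260.5 313.5 276.5
[291.99605133 260.2237927 ] [312.85055273 276.31690878]
```

{"api": "play_rows", "payload": {"motion": [[[2.3,-0.8,6,0,40],[0,0,8,0,40],[0,0,8,0,40],[0,0,1.5,0,40],[0,0,1.5,0,40],[0,0,0,0,40]]]}}

```text
t: 9.7
position: [0.4733, 0.2122, 0.0315]
tcp_rot: [[0.893, 0.449, 0.0], [0.449, -0.893, -0.0], [0.0, 0.0, -1.0]]
ft_force: [0.5, -0.3, -1.0]
gripper_width: 0.0448
```

```bash
python3 - <<'E'
from h import *
go(.4734,.2114,.0285)
E
```

```text
t 9.7 shift mm [-0.3  0.7  3. ] yaw 26.7 F [ 0.5 -0.3 -1. ] w 44.8
```

{"api": "play_rows", "payload": {"motion": [[[-0.2,0.4,1,0,40],[0,0,1,0,40],[0,0,0.7,0,40],[0,0,0,0,40]]]}}

```text
t: 10.2
position: [0.4734, 0.2118, 0.0292]
tcp_rot: [[0.893, 0.449, 0.0], [0.449, -0.893, 0.0], [0.0, -0.0, -1.0]]
ft_force: [-1.8, -1.3, 11.4]
gripper_width: 0.0447
```

{"api": "play_rows", "payload": {"motion": [[[0,0,-0.5,0,44],[0,0,0,0,50],[0,0,0,0,58],[0,0,0,0,60],[0,0,-3,0,60],[0,0,-15,0,60],[0,0,-40,0,60],[0,0,-40,0,60],[0,0,-20,0,60]]]}}

```text
t: 11.32
position: [0.4739, 0.2119, 0.1503]
tcp_rot: [[0.893, 0.449, 0.002], [0.449, -0.893, 0.002], [0.003, -0.0, -1.0]]
ft_force: [0.2, -0.0, 0.0]
gripper_width: 0.0602
```

```bash
python3 - <<'E'
from h import *
go(.480,.369,.14)
b=snap('side','s5.png')
cv2.imwrite('pics/v5.png',cv2.resize(b[175:250,250:350,::-1],(800,600),interpolation=cv2.INTER_CUBIC))
E
```

```text
t 11.325 shift mm [  76.  -137.6   10.5] yaw 26.68 F [ 0.2 -0.   0. ] w 60.2
```

View pics/v5.png

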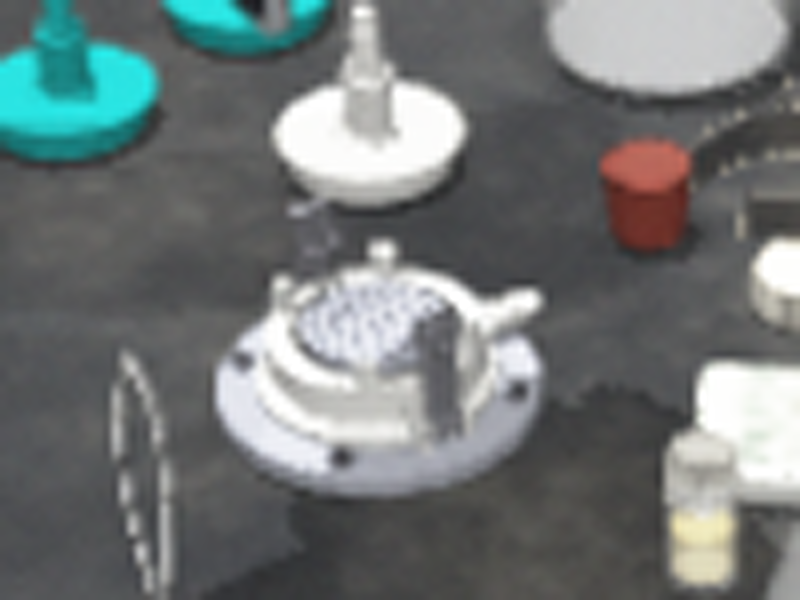

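```bash
python3 - <<'E'
from h import *
t=np.linspace(0,6.283,400)
def pts(n,c,r,z): return proj(n,np.c_[c[0]+r*np.cos(t),c[1]+r*np.sin(t),0*t+z])
c=(.480,.3685)
q=pts('side',c,.034,.014);q=(q-[250,175]+.5)*8;print('flange top side',q.min(0),q.max(0))
print('spout tip side',(proj('side',[*c,.063])-[250,175]+.5)*8,'skirt bottom',((pts('side',c,.03,0)-[250,175]+.5)*8).max(0))
q=pts('top',c,.034,.014);q=(q-[185,205]+.5)*4;print('flange top cam',q.min(0),q.max(0))
q=pts('side',(.4731,.212),.024,.034);q=(q-[250,175]+.5)*8;print('plate top expected',q.min(0),q.max(0))
go(.480,.3685,.1)
E
```

```text
flange top side [275.44822623  77.00396308] [462.66872072 172.47038688]
spout tip side [[363.17514387   4.68324391]] skirt bottom [452.80487879 200.09513988]
flange top cam [ 19.7683577  104.04718077] [140.61456763 224.99997549]
plate top expected [303.53368006 275.11308884] [451.17814489 356.73616834]
t 11.375 shift mm [  74.8 -137.2   52.3] yaw 26.67 F [2.2 0.5 2.9] w 60.1
```

{"api": "play_rows", "payload": {"motion": [[[14,-26,0,0,60],[20,-37,0,0,60],[20,-37,0,0,60],[20,-37,0,0,60],[0,0,30,0,60],[0,0,30,0,60],[0,0,30,0,60],[0,0,15,0,60],[0,0,0,0,60],[0,0,0,0,60]]], "newtons": 40}}

```text
t: 12.62
position: [0.4784, 0.3677, 0.0434]
tcp_rot: [[0.893, 0.449, 0.001], [0.449, -0.893, 0.001], [0.001, -0.0, -1.0]]
ft_force: [-0.2, 0.1, 0.6]
gripper_width: 0.0604
```

```bash
python3 - <<'E'
from h import *
go(.480,.3678,.0165)
E
```

```text
t 12.625 shift mm [ 1.5  0.6 26.9] yaw 26.69 F [-0.2  0.1  0.6] w 60.4
```

{"api": "play_rows", "payload": {"motion": [[[1.5,0.6,10,0,60],[0,0,10,0,60],[0,0,6.5,0,50],[0,0,0,0,40],[0,0,0,0,30],[0,0,0,0,20],[0,0,0,0,10],[0,0,0,0,10],[0,0,0,0,10]]], "newtons": 40}}

```text
t: 13.75
position: [0.4796, 0.3676, 0.0162]
tcp_rot: [[0.893, 0.449, 0.0], [0.449, -0.893, 0.0], [0.0, -0.0, -1.0]]
ft_force: [-1.1, -1.0, 6.8]
gripper_width: 0.0163
```

{"api": "play_rows", "payload": {"motion": [[[0,0,0,0,10],[0,0,0,0,10]]], "newtons": 80}}

```text
t: 14.0
position: [0.4797, 0.3676, 0.0163]
tcp_rot: [[0.893, 0.449, 0.0], [0.449, -0.893, 0.0], [0.001, -0.0, -1.0]]
ft_force: [-2.2, -0.8, 9.2]
gripper_width: 0.0152
```

```bash
python3 - <<'E'
from h import *
go(.480,.3678,.0165)
b=snap('side','s6.png')
cv2.imwrite('pics/v6.png',cv2.resize(b[150:225,250:350,::-1],(800,600),interpolation=cv2.INTER_CUBIC))
E
```

```text
t 14.0 shift mm [ 0.4  0.  -0.2] yaw 26.7 F [-2.2 -0.8  9.2] w 15.2
```

View pics/v6.png

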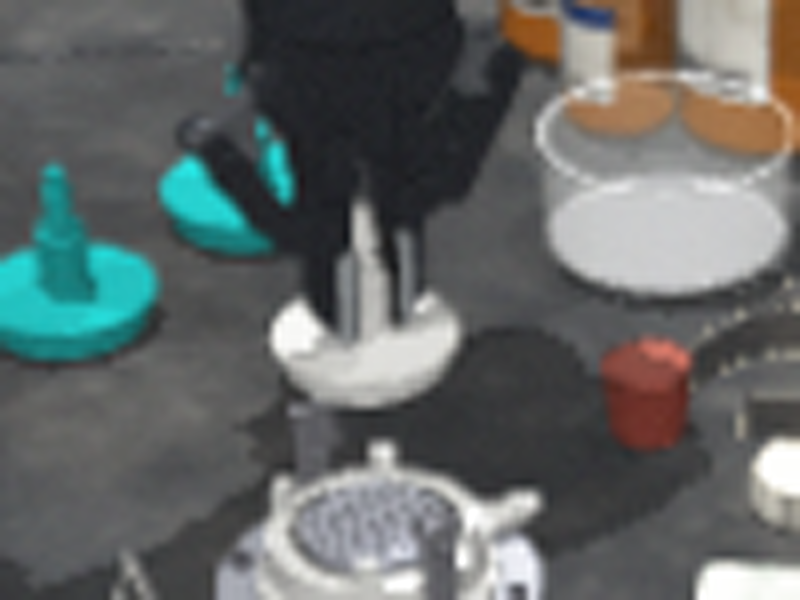

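{"api": "play_rows", "payload": {"motion": [[[0,0,-5,0,10],[0,0,-20,0,10],[0,0,-30,0,10],[0,0,-30,0,10],[-10,18,0,0,10],[-20,36,0,0,10],[-20,36,0,0,10],[-15,27,0,0,10],[-10.8,19.4,0,0,10],[0,0,10,0,10],[0,0,0,0,10],[0,0,0,0,10]]]}}

```text
t: 15.55
position: [0.4729, 0.2124, 0.0907]
tcp_rot: [[0.893, 0.45, -0.0], [0.45, -0.893, 0.0], [-0.0, -0.0, -1.0]]
ft_force: [0.4, -0.4, -0.7]
gripper_width: 0.0152
```

```bash
python3 - <<'E'
from h import *
go(.4733,.2116,.0583)
b=snap('side','s7.png')
cv2.imwrite('pics/v7.png',cv2.resize(b[160:250,240:360,::-1],(800,600),interpolation=cv2.INTER_CUBIC))
t=np.linspace(0,6.283,400);p=status.observe()['position']
for r,z in((.034,p[2]-.0023),(.03,p[2]-.0163)):
    q=proj('side',np.c_[p[0]+r*np.cos(t),p[1]+r*np.sin(t),0*t+z]);q=(q-[240,160]+.5)*800/120;print(q.min(0),q.max(0))
q=proj('side',np.c_[.4731+.054*np.cos(t),.212+.054*np.sin(t),0*t+.01]);q=(q-[240,160]+.5)*800/120;print('foot',q.min(0),q.max(0))
E
```

```text
t 15.55 shift mm [-0.   0.9 32.4] yaw 26.76 F [ 0.4 -0.4 -0.7] w 15.2
[285.25217776 197.26064115] [464.27589249 290.47003152]
[297.90808704 233.48019133] [454.76819144 316.47130473]
foot [246.7778776  338.70542668] [520.52395551 493.85515274]
```

View pics/v7.png

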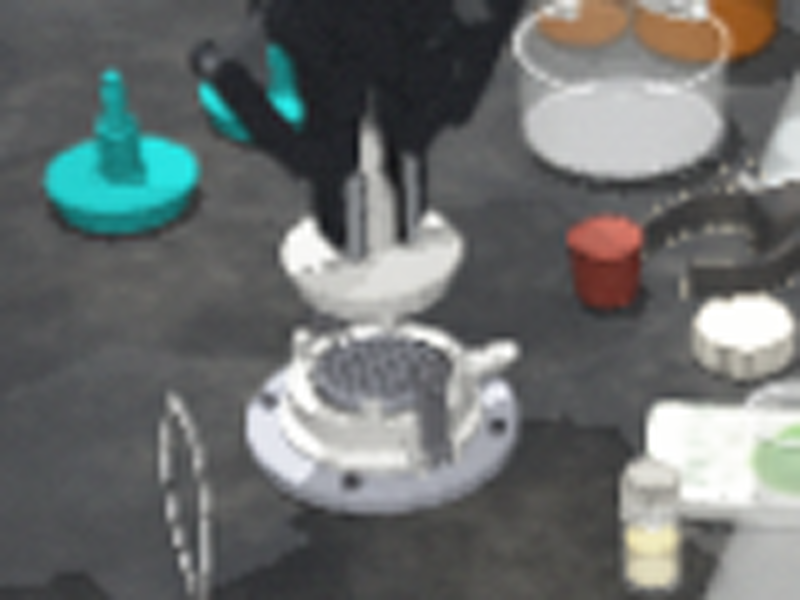

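{"api": "play_rows", "payload": {"motion": [[[0.2,0.6,8,0,10],[0,0,8,0,10],[0,0,6,0,10],[0,0,4,0,10],[0,0,2,0,10],[0,0,2,0,10],[0,0,0,0,10]]]}}

```text
t: 16.48
position: [0.4734, 0.2112, 0.0608]
tcp_rot: [[0.893, 0.449, -0.0], [0.449, -0.893, 0.0], [-0.0, -0.0, -1.0]]
ft_force: [-0.6, 1.1, -1.4]
gripper_width: 0.015
```

```bash
python3 - <<'E'
from h import *
go(.4733,.2116,.0583); print(status.observe()['moment'])
E
```

```text
t 16.475 shift mm [ 0.  -0.4  2.5] yaw 26.7 F [-0.6  1.1 -1.4] w 15.0
[0.22338335 0.06415774 0.04526047]
```

{"api": "play_rows", "payload": {"motion": [[[0,-0.4,1,0,10],[0,0,1.5,0,10],[0,0,1.5,0,10],[0,0,0,0,10]]], "newtons": 100}}

```text
t: 16.98
position: [0.4734, 0.2117, 0.0568]
tcp_rot: [[0.893, 0.449, 0.0], [0.449, -0.893, 0.0], [0.0, -0.0, -1.0]]
ft_force: [-0.9, 2.6, -0.3]
gripper_width: 0.015
```

```bash
python3 - <<'E'
from h import *
go(.4733,.2116,.0463); print(status.observe()['moment'])
E
```

```text
t 16.975 shift mm [-0.1  0.  10.5] yaw 26.7 F [-0.9  2.6 -0.3] w 15.0
[0.45136916 0.06410976 0.06466198]
```

{"api": "play_rows", "payload": {"motion": [[[0.2,-0.6,0,0,10],[0,0,1,0,10],[0,0,1,0,10],[0,0,1,0,10],[0,0,0,0,10]]]}}

```text
t: 17.6
position: [0.4734, 0.2124, 0.054]
tcp_rot: [[0.893, 0.449, 0.0], [0.449, -0.893, 0.0], [0.001, -0.0, -1.0]]
ft_force: [-1.6, 2.7, 5.9]
gripper_width: 0.0147
```

```bash
python3 - <<'E'
from h import *
go(.4733,.2116,.0463); print(status.observe()['moment'])
E
```

```text
t 17.6 shift mm [-0.5  0.6  7.7] yaw 26.7 F [-1.6  2.7  5.9] w 14.7
[ 0.65536917  0.11754539 -0.00415896]
```

{"api": "play_rows", "payload": {"motion": [[[0,-0.6,0.5,0,10],[0,0,1,0,10],[0,0,1,0,10],[0,0,1,0,10],[0,0,0,0,10]]]}}

```text
t: 18.23
position: [0.473, 0.2128, 0.0501]
tcp_rot: [[0.893, 0.449, 0.0], [0.449, -0.893, 0.0], [0.0, 0.0, -1.0]]
ft_force: [0.7, 2.4, -1.7]
gripper_width: 0.0145
```

```bash
python3 - <<'E'
from h import *
go(.4733,.2116,.0463); print(status.observe()['moment'])
E
```

```text
t 18.225 shift mm [-0.3  1.2  3.8] yaw 26.7 F [ 0.7  2.4 -1.7] w 14.5
[ 0.74243701 -0.35580526  0.01871873]
```

Past the peak; continue down to the rim.

{"api": "play_rows", "payload": {"motion": [[[0,0,1,0,10],[0,0,1,0,10],[0,0,1,0,10],[0,0,0,0,10]]]}}

```text
t: 18.73
position: [0.4729, 0.2127, 0.0472]
tcp_rot: [[0.893, 0.449, -0.0], [0.449, -0.893, -0.0], [-0.0, -0.0, -1.0]]
ft_force: [1.8, 4.3, -2.4]
gripper_width: 0.0146
```

{"api": "play_rows", "payload": {"motion": [[[0,0,0.5,0,10],[0,0,0.5,0,10],[0,0,0.3,0,10],[0,0,0,0,10],[0,0,0,0,10]]]}}

```text
t: 19.35
position: [0.4729, 0.2128, 0.0464]
tcp_rot: [[0.893, 0.449, 0.0], [0.449, -0.893, 0.0], [0.0, -0.0, -1.0]]
ft_force: [-2.4, 3.7, 11.2]
gripper_width: 0.0143
```

{"api": "play_rows", "payload": {"motion": [[[0,0,0.5,0,10],[0,0,0,0,10],[0,0,0,0,10],[0,0,0,0,10]]]}}

```text
t: 19.85
position: [0.473, 0.2128, 0.0463]
tcp_rot: [[0.893, 0.449, 0.0], [0.449, -0.893, 0.001], [0.0, -0.0, -1.0]]
ft_force: [-4.2, 2.7, 22.3]
gripper_width: 0.0149
```

```bash
python3 - <<'E'
from h import *
b=snap('side','s8.png')
go(.4733,.2116,.0463); print(status.observe()['moment'])
cv2.imwrite('pics/v8.png',cv2.resize(b[175:250,250:350,::-1],(800,600),interpolation=cv2.INTER_CUBIC))
E
```

```text
t 19.9 shift mm [-0.3  1.2 -0. ] yaw 26.69 F [-4.4  2.7 22.3] w 14.6
[0.59321014 0.97780911 0.01072226]
```

View pics/v8.png

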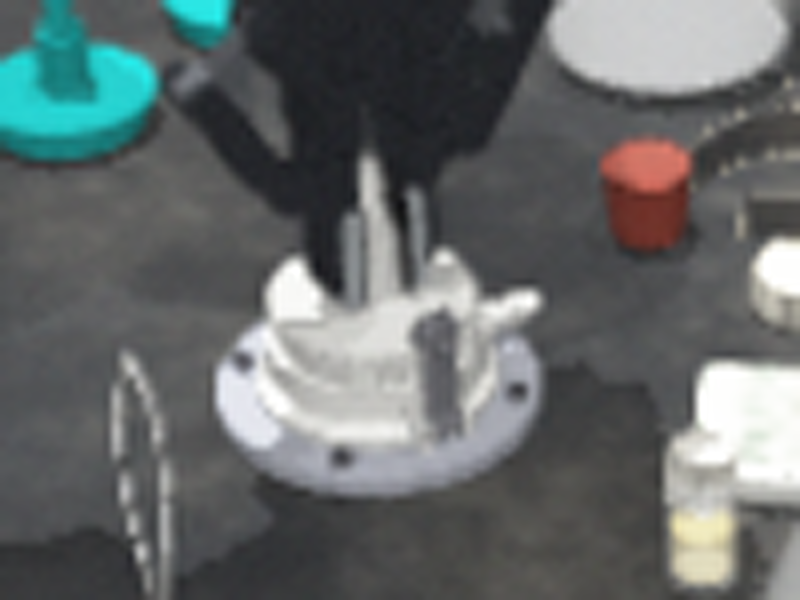

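```bash
python3 -c "
from h import *
print(sign_off())"
```

```text
the job is handed in; nothing more can be done
None
```

I put the support plate in the recess and let go of it. Then I pressed the white cover home on the rim and handed the job in at about 20 s, still gripping and pressing it. `sign_off` gives no verdict, so success rests on the checks below.

- **Plate:** The side picture taken after I let go shows it lying flat and centred in the recess.
- **Cover height:** The push needed about 6 N or more at 37.7 mm, then the force vanished. The skirt met the rim with the TCP at 46.3 mm, which puts the cover's origin at about 30 mm, the fully-home height. This also means it did not slip in the grip.
- **Final press:** The wrist reads about 22 N upward with the arm still, the grip was last set to 100 N, and the tool is vertical.
- **Clips:** I did not measure them. In the last side picture the near one stands upright over the flange. The far one is hidden behind the gripper and cover.
- **Off-axis load:** At the end there was still a side force of about 5 N and a moment of about 1.1 N m. The final TCP was about 1 mm from the holder axis as I estimated it from the pictures.
- **Bottles and flask:** No moves went near them. I did not check them again in a full picture at the end.

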